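# Lock a hair-slide blank in the bench jig

## Task

Lay the rectangular hardwood blank flat and fully down in the nest of the jig, then turn the round knob clockwise (seen from above) until the sprung catch clicks home over the end of the blank, and a touch further until the knob is just snug against its stop. Work by feel and do not force it against the stop. Let go, and leave the other things on the table where they are.

Things in the scene. Friction and masses are not known exactly. Their poses are not given: they have to be found in the camera images.
- blank_center (a point): Centre of the loose dark hardwood blank, a flat rectangular block 70 (its x) x 36 (its y) x 16 mm (its z, up), about 35 g; this point is 8 mm above its underside. It lies flat on the table, apart from a round wooden disc of the same wood. Either end may go to either end of the nest.
- jig: The bench jig, fixed to the table: an aluminium base plate 270 (x) x 100 (y) x 10 mm; origin at the centre of its underside, z up. The nest stands on its -x half, a grey round cam cover (80 mm diameter, top 46 mm above the table) with a black knob on its +x half. Its position and heading vary.
- nest (a point): Centre of the nest floor (88 x 51 mm), 22 mm above the table, 50 mm towards -x of the jig's origin. The blank goes in lengthwise along the jig's x, with 1.5 mm play each side. Walls at the ends and four corners rise 8 mm above the floor; the long sides are open over the middle 50 mm for fingers. A seated blank's top is 38 mm above the table, 8 mm above the walls.
- knob_axis (a point): Point on the upright axis of the round black knob, 66 mm above the table and 75 mm towards +x of the jig's origin. The knob is a fluted cylinder, 44 mm diameter, 50 to 78 mm above the table; grasp it in any direction. Its clockwise turn to the click is 0.8 to 2.4 rad, different each time: nothing shows it, the cam is covered. It stays where left, so can be regrasped.
- cam_cover (a point): Point on the knob's axis at the cam cover's top, 46 mm above the table. The cam under it runs with about 0.2 N m of friction at the knob. At the notch the catch drops 10 to 12 mm; about 0.1 rad further the knob meets a hard stop. It is where to stop.
- stop_pin: The knob's stop: a 6 mm steel pin, fixed in the jig under the cam cover, out of sight; origin 20 mm towards +x of the knob's axis, 10 mm above the table. An arm on the cam runs against it just past the click. Snug is 2.5 to 18 N on the pin, which is 0.05 to 0.36 N m at the knob; friction can hide part of it while standing still. More is forcing it.
- catch_bar: The sprung steel catch, sliding along the jig's x: a bar under the nest with an upright lip, 22 mm wide, at the jig's -x end. Origin: middle of the lip's nest-facing edge, underside, 39.5 mm above the table. It stands 91 to 93 mm towards -x of the jig's origin while held back, 81 mm when home, 4 mm over the blank. Spring 2.5 to 4 N. A blank over 1.5 mm too high blocks the lip.
- disc_mid (a point): Bystander: middle of a loose round disc of the same wood, 52 mm diameter, 16 mm high, lying near the blank.
- jar_mid (a point): Bystander: middle of a glass jar, 60 mm diameter, 85 mm high.
- dish_mid (a point): Bystander: middle of a white bowl, 90 mm diameter, 30 mm high.
- driver_grip (a point): Bystander: grip of a screwdriver, 160 mm long, lying on the robot's side of the work.
- giftbox_mid (a point): Bystander: middle of a closed cardboard box 80 x 80 x 30 mm.
- bangle_mid (a point): Bystander: middle of a brass bangle lying flat, 72 mm diameter, 12 mm high.
Mind the look-alikes: they are no part of the job. Leave any turquoise or yellow look-alike of the part that bears blank_center alone.

How it is judged:
By the outcome, as a careful person would: the job done as asked, in the order asked, and still so for the second after the job is handed in, with the robot touching nothing.
It also fails if it takes over 72 s, if anything falls off the work surface, if the arm or the gripper's body presses on something with over 40 N, if the wrist force passes 120 N, or if a joint passes its speed limit or range.

## Robot

A 6-joint arm with a two-finger parallel gripper is mounted at the origin on the work surface. World frame = base frame: x ahead of the robot, y to its left, z up, the work surface at z = 0. Lengths are in m, angles in rad, forces in N, time in s.
With the tool pointing down it reaches from about 0.35 to 0.925 m from the base axis. Payload 6.4 kg.
Tool frame: the origin (TCP) lies midway between the tips of the shut fingers; the grasp point (between the pads) lies 19 mm behind it; z points along the fingers, y is the line along which they close (so a half turn about z gives the same grasp; the last joint's range is limited). The gripper opens to 94 mm and grips with 3 to 60 N. Pads are 16 mm wide; open, the fingers measure 119 mm over their backs; the gripper's body (75 mm by 177 mm) begins 78 mm behind the grasp point.
Start: joints at [-1.508, 0.245, 1.558, -0, 1.339, -0.174], TCP at [0.152, -0.632, 0.205] pointing down, gripper open.
Joint ranges: [-3.13, 3.13], [-1.02, 2.26], [0.13, 2.54], [-0.95, 4.09], [0.21, 2.88], [-2.74, 2.74]. Speed limits (rad/s): [2.57, 2.57, 3.14, 3.14, 3.14, 3.14].

## Interface

Orientations are given as a 3x3 rotation matrix whose columns are the frame's x, y, z axes.
In Python, from station import status, eyes, close_job, spotter gives the robot as it stands.
- The arm moves only by the tool carry_out, never from a script. Its argument "rows" is text: rows parted by semicolons, each of 7 numbers parted by spaces: the shift along the tool's x, y, z in mm, then the turn, a rotation vector about the tool's x, y, z in degrees, then the closure in counts, from 0 (fully open) to 255 (shut). In form: tx ty tz wx wy wz gripper; .... A call has 1 to 8 rows; each row shifts and turns the commanded pose from where the row before left it, along the tool's axes as they then stand; what a row does not reach is not made up. A row lasts 1/10 s, in which the tool goes at most 50 mm and 8.59 degrees, less where a joint would pass 70% of its speed; a pose out of reach is approached as far as the arm can. A call is refused whole if a number of a shift passes 50 or a number of a turn 8.59, either way. A call with a gripper value outside its range is refused whole. The fingers move at their own pace and stop on an object; "newtons" is the grip in N (left out, the last holds). Time passes only in rows, so rows that do not move let the fingers close. It gives the time, the measured TCP pose, the force, the opening and the grip force at its end, in the units of the state.
- status.observe(): the state, without advancing time (a new reading comes with each control period).
- eyes.capture(name): name is "scene" or "side" or "wrist"; returns a dict with "frame" (420x560x3 uint8, red, green, blue), "fx", "fy", "cx", "cy" (pixels), "R" (3x3) and "t" (3): a world point X has camera coordinates R X + t. Camera axes: x right, y down, z forward; pixel columns grow to the right and rows downward; lengths in m; the calibration is good to about 2 mm. A picture is of the moment at which its call begins. There is no depth.
- close_job(): hands the job in; it is judged then, once.
Trained networks look in a picture, given as the dict that the camera call returned (one of the last four; its "shot" number tells which), for a name from the list of things; names that differ only in an ending like _2 or _b are one class to them, and where a whole thing is asked for, a point or a joint stands for the part that bears it (a point fixed in the world has none). Each returns a list of dicts, best first, with "p" (0 to 1); they miss things now and then, are a little off and sometimes report something else, mostly with a low value. They report only what shows in the picture. A call takes as long as a camera call. They do not tell look-alikes from the thing itself.
- spotter.spot_in(picture, thing): "bbox" ([left, top, width, height] in pixels, round what is visible of it).
- spotter.mark_of(picture, thing): "point" ([column, row] in pixels: a listed point, or the origin of a listed thing).
The state is a dict: "time_s": time; "joint_positions": joint angles; "qvel": joint speeds; "effort": joint torques, N m; "ee_pos": TCP position; "ee_rot": TCP orientation; "contact_force": force on the tool from outside, world axes, zero at the start; "ft_torque": the same for the moment, N m; "width": finger opening in m; "gripper_force": force on a finger pad.
Only numpy, scipy, OpenCV 4.12 (cv2) and the standard library are available. Lean on these libraries where they do the work, as an engineer would, in place of code of your own. Each camera call takes 0.05 s, during which the arm holds its last target. There are 200 camera calls.

## Working session

There is one attempt and no reset: what is moved stays moved. The work goes in short steps, Python scripts to look and compute and a tool call to move; the robot and the scene stay as the last step left them, time stands still between calls to the robot, and variables do not carry over. Pictures are saved under pics/ and viewed, at most 10 in all, crops included, and the job is handed in when it is done.

Besides the shell and the picture viewer there is one more tool, called after "Emit:" as name(argument=value, ...) on one line, values as JSON. carry_out: Moves the arm, as the interface text tells. Its arguments: {"type":"object","properties":{"rows":{"type":"string"},"newtons":{"type":"number"}},"required":["rows"]}

```bash
mkdir -p pics
cat > h.py <<'E'
import numpy as np, cv2
from station import status, eyes, close_job, spotter
def snap(n,f=None):
    p=eyes.capture(n)
    if f: cv2.imwrite('pics/'+f,p['frame'][:,:,::-1])
    return p
def proj(p,X):
    c=p['R']@np.array(X)+p['t']; return [p['fx']*c[0]/c[2]+p['cx'],p['fy']*c[1]/c[2]+p['cy']]
def onplane(p,uv,z):
    R=np.array(p['R']);t=np.array(p['t'])
    d=R.T@np.array([(uv[0]-p['cx'])/p['fx'],(uv[1]-p['cy'])/p['fy'],1]); o=-R.T@t
    return o+d*(z-o[2])/d[2]
E
python3 - <<'E'
from h import *
Z=dict(blank_center=.008,jig=0,nest=.022,knob_axis=.066,cam_cover=.046,catch_bar=.0395,disc_mid=.008,jar_mid=.042,dish_mid=.015,driver_grip=.012,giftbox_mid=.015,bangle_mid=.006)
for c in ['scene','side']:
    p=snap(c,c+'1.png'); print(c,'cam',np.round(-np.array(p['R']).T@p['t'],3))
    for k,z in Z.items():
        for m in spotter.mark_of(p,k)[:3]:
            print(k,round(m['p'],2),np.round(m['point']),np.round(onplane(p,m['point'],z),3)[:2])
s=status.observe();print(s)
E
```

```text
scene cam [ 1.668 -0.195  0.827]
blank_center 0.91 [170. 259.] [ 0.62  -0.308]
blank_center 0.63 [124. 260.] [ 0.603 -0.417]
blank_center 0.49 [162. 291.] [ 0.731 -0.323]
jig 0.97 [333. 222.] [0.521 0.124]
nest 0.59 [317. 218.] [0.529 0.076]
knob_axis 0.62 [357. 194.] [0.5   0.191]
knob_axis 0.5 [249. 286.] [ 0.815 -0.134]
cam_cover 0.79 [357. 199.] [0.494 0.195]
catch_bar 0.66 [300. 214.] [0.526 0.031]
catch_bar 0.45 [247. 286.] [ 0.783 -0.135]
disc_mid 0.52 [174. 221.] [ 0.456 -0.298]
jar_mid 0.9 [455. 243.] [0.718 0.374]
dish_mid 0.89 [383. 188.] [0.399 0.3  ]
driver_grip 0.5 [207. 193.] [ 0.335 -0.205]
giftbox_mid 0.89 [248. 285.] [ 0.753 -0.132]
bangle_mid 0.57 [347. 271.] [0.734 0.105]
side cam [ 0.427 -0.809  0.892]
blank_center 0.7 [389. 313.] [ 0.736 -0.33 ]
blank_center 0.68 [335. 360.] [ 0.595 -0.413]
blank_center 0.66 [332. 312.] [ 0.616 -0.306]
jig 0.68 [259. 189.] [0.514 0.112]
jig 0.57 [246. 154.] [0.495 0.265]
nest 0.92 [263. 196.] [0.518 0.062]
knob_axis 0.74 [246. 150.] [0.492 0.204]
cam_cover 0.6 [246. 156.] [0.489 0.204]
catch_bar 0.54 [271. 198.] [0.536 0.033]
di
[... 570 characters left out ...]
        1.33869559e+00, -1.74098395e-01]), 'qvel': array([ 0.000947  , -0.00036962,  0.00016318,  0.00058857,  0.00017228,
        0.00051794]), 'effort': array([-5.81782497e-04, -4.15832090e+01, -3.14868343e+01,  6.84877066e-02,
        2.89249682e-02, -1.55676304e-05]), 'ee_pos': array([ 0.15248031, -0.63188558,  0.20547137]), 'ee_rot': array([[ 9.72095940e-01,  2.34583636e-01, -1.53905596e-05],
       [ 2.34583635e-01, -9.72095940e-01, -2.71738811e-05],
       [-2.13356483e-05,  2.28052460e-05, -1.00000000e+00]]), 'contact_force': array([-0.15674093, -0.02781513, -1.07220083]), 'ft_torque': array([ 0.02280358, -0.00763252, -0.0180448 ]), 'gripper_force': 0.0, 'width': 0.09418571320614563}
```

View pics/scene1.png

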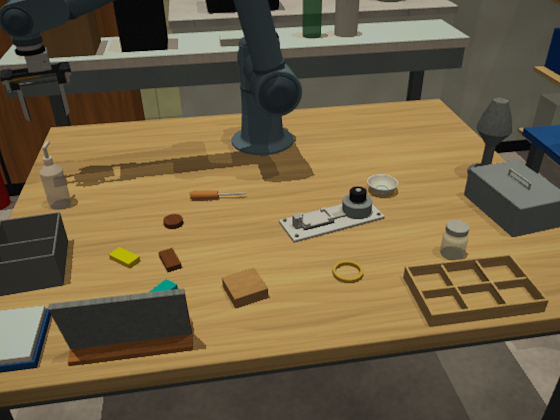

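View pics/side1.png

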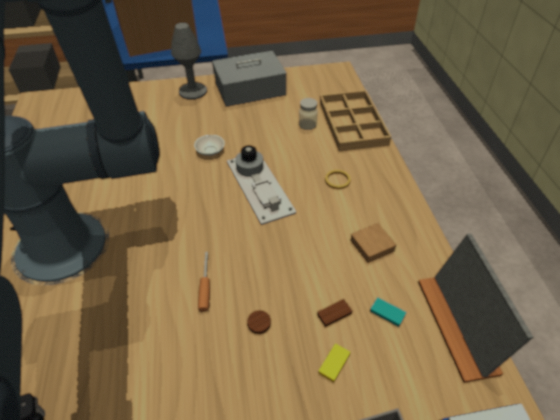

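Emit:
carry_out(rows="44 -17 0 0 0 0 0;44 -17 0 0 0 0 0;44 -17 0 0 0 0 0;44 -17 0 0 0 0 0;44 -17 0 0 0 0 0;44 -17 0 0 0 0 0;44 -17 0 0 0 0 0;44 -17 0 0 0 0 0")

```text
time_s: 2.1
ee_pos: [0.4642, -0.4158, 0.2057]
ee_rot: [[0.972, 0.235, 0.0], [0.235, -0.972, -0.0], [0.0, 0.0, -1.0]]
contact_force: [0.4, -1.4, -1.1]
width: 0.0939
gripper_force: 0.0
```

Emit:
carry_out(rows="44 -17 0 0 0 0 0;44 -17 0 0 0 0 0;44 -17 0 0 0 0 0;30 -18 0 0 0 0 0;0 0 0 0 0 0 0;0 0 0 0 0 0 0")

```text
time_s: 2.7
ee_pos: [0.6042, -0.3116, 0.2053]
ee_rot: [[0.972, 0.236, -0.001], [0.236, -0.972, -0.0], [-0.001, 0.0, -1.0]]
contact_force: [-0.2, -0.4, -0.1]
width: 0.0944
gripper_force: 0.0
```

```bash
cat >> h.py <<'E'
def darkrect(p,u,z,size=60,thr=45):
    "dark brown blob near pixel u -> corners on plane z"
    f=p['frame'].astype(int); m=((f.max(2)<110)&(f[:,:,0]>f[:,:,2]+12)).astype(np.uint8)
    n,l,st,c=cv2.connectedComponentsWithStats(m)
    k=min([i for i in range(1,n) if st[i,4]>300],key=lambda i:np.hypot(*(c[i]-u)))
    q=cv2.findContours((l==k).astype(np.uint8),cv2.RETR_EXTERNAL,cv2.CHAIN_APPROX_NONE)[0][0][:,0]
    w=np.array([onplane(p,a,z)[:2] for a in q],np.float32)
    return cv2.minAreaRect(w*1000),st[k]
def loc(w):
    "world delta (xy) -> tool axes mm"
    s=status.observe(); return s['ee_rot'].T@(np.append(w[:2],w[2])-s['ee_pos'])*1000
E
python3 - <<'E'
from h import *
s=status.observe();print(s['time_s'],s['ee_pos'],s['ee_rot'].round(3))
p=snap('wrist','w1.png');print('cam',-np.array(p['R']).T@p['t'])
for m in spotter.mark_of(p,'blank_center')[:3]:
    print(m, onplane(p,m['point'],.008)); 
    try: print(darkrect(p,m['point'],.016))
    except Exception as e: print(e)
E
```

```text
2.7 [ 0.60419498 -0.3116192   0.20525814] [[ 0.972  0.236 -0.001]
 [ 0.236 -0.972 -0.   ]
 [-0.001  0.    -1.   ]]
cam [ 0.67594341 -0.29303063  0.38458654]
{'point': [274.5, 173.9], 'p': 0.8} [ 0.61940887 -0.30570634  0.008     ]
(((553.4117431640625, -314.90582275390625), (256.9723205566406, 625.8681640625), 13.624082565307617), array([    0,   114,   560,   223, 27589], dtype=int32))
{'point': [318.6, 70.1], 'p': 0.8} [ 0.73154901 -0.32408588  0.008     ]
(((731.0015258789062, -146.34559631347656), (33.48299789428711, 86.43561553955078), 17.10489273071289), array([ 96,   0,  90,  43, 965], dtype=int32))
{'point': [367.6, 224.2], 'p': 0.71} [ 0.58885222 -0.42058674  0.008     ]
(((457.14337158203125, -300.16217041015625), (57.82792282104492, 50.67131805419922), 12.930961608886719), array([ 216,  285,   44,   45, 1611], dtype=int32))
```

View pics/w1.png

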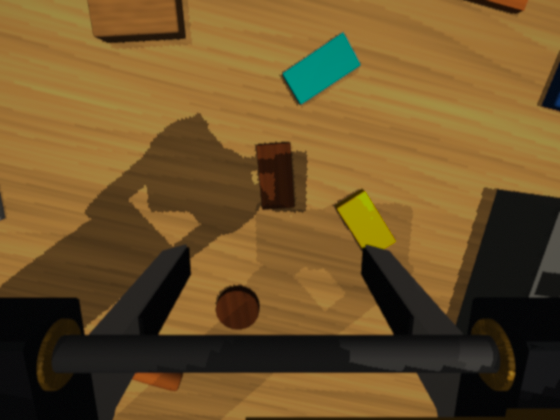

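Run:
```python
from h import *
p=snap('wrist')
f=p['frame'].astype(int)[130:225,240:315]
m=((f[:,:,0]<105)&(f[:,:,0]>1.6*f[:,:,1])&(f[:,:,1]<55)).astype(np.uint8)
n,l,st,c=cv2.connectedComponentsWithStats(m);k=1+st[1:,4].argmax();print(st[k])
q=np.argwhere(l==k)[:,::-1]+[240,130]
print(cv2.boxPoints(cv2.minAreaRect(q.astype(np.float32))).tolist())
for name,P in [('seg',cv2.boxPoints(cv2.minAreaRect(q.astype(np.float32)))),('man',[(256,144),(290,142),(295,208),(261,210)])]:
    w=np.array([onplane(p,a,.016)[:2]*1000 for a in P],np.float32);r=cv2.minAreaRect(w);print(name,r,loc([r[0][0]/1000,r[0][1]/1000,.1]))
```

```text
[  15   11   39   67 2155]
[[254.47525024414062, 143.75247192382812], [288.1386413574219, 140.38613891601562], [294.6435852050781, 205.43563842773438], [260.9801940917969, 208.80197143554688]]
seg ((618.220458984375, -307.05218505859375), (69.71644592285156, 36.6944694519043), 19.374034881591797) [ 16.1211068   -2.3845514  105.44647731]
man ((617.1325073242188, -308.9420166015625), (70.7688217163086, 36.989322662353516), 17.06930160522461) [ 14.62282917  -0.80016953 105.44701978]
```

Emit:
carry_out(rows="15.5 -1.7 0 0 0 -5 0;0 0 40 0 0 0 0;0 0 40 0 0 0 0;0 0 40 0 0 0 0;0 0 40 0 0 0 60;0 0 25 0 0 0 60;0 0 10 0 0 0 60;0 0 0 0 0 0 60", newtons=15)

```text
time_s: 3.65
ee_pos: [0.6173, -0.3071, 0.0092]
ee_rot: [[0.948, 0.317, -0.002], [0.317, -0.948, 0.001], [-0.002, -0.002, -1.0]]
contact_force: [0.3, 0.4, 0.7]
width: 0.072
gripper_force: 0.0
```

Run:
```python
from h import *
s=status.observe();print(s['ee_pos'],s['ee_rot'].round(3),s['width'],s['contact_force'])
p=snap('wrist','w2.png');print([ (m['point'],m['p']) for m in spotter.mark_of(p,'blank_center')[:2]])
```

```text
[ 0.61734857 -0.30707643  0.00920715] [[ 0.948  0.317 -0.002]
 [ 0.317 -0.948  0.001]
 [-0.002 -0.002 -1.   ]] 0.07195223704148987 [0.31037828 0.36608505 0.74915322]
[([390.4, 54.6], 0.86), ([276.8, 254.9], 0.73)]
```

View pics/w2.png

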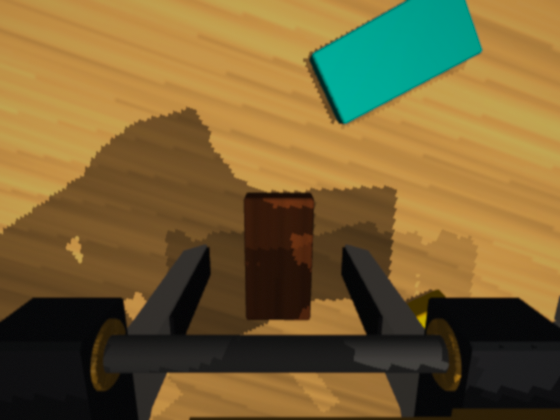

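Emit:
carry_out(rows="0 0 4 0 0 0 60;0 0 0 0 0 0 200;0 0 0 0 0 0 200;0 0 0 0 0 0 200;0 0 0 0 0 0 200;0 0 0 0 0 0 200;0 0 0 0 0 0 200", newtons=20)

```text
time_s: 4.45
ee_pos: [0.6188, -0.3067, 0.0066]
ee_rot: [[0.948, 0.318, 0.0], [0.318, -0.948, -0.0], [0.0, 0.0, -1.0]]
contact_force: [0.2, -0.6, 0.4]
width: 0.0356
gripper_force: 20.0
```

Run:
```python
from h import *
s=status.observe();print(s['ee_pos'],s['width'],s['gripper_force'],s['contact_force'])
p=snap('wrist','w3.png')
f=p['frame'].astype(int)[150:340,225:330]
m=((f[:,:,0]<130)&(f[:,:,0]>1.6*f[:,:,1])&(f[:,:,1]<65)).astype(np.uint8)
n,l,st,c=cv2.connectedComponentsWithStats(m);k=1+st[1:,4].argmax();print(st[k]+[225,150,0,0,0])
for uv in spotter.mark_of(p,'blank_center')[:3]: print(uv,loc(onplane(p,uv['point'],.008)))
x,y,w,h,_=st[k]+[225,150,0,0,0]
for uv in [(x,y),(x+w,y),(x,y+h),(x+w,y+h)]: print(uv,loc(onplane(p,uv,.016)))
```

```text
[ 0.61881289 -0.30674909  0.00659023] 0.035606336953813676 20.000115036964417 [ 0.15409784 -0.59432967  0.4473861 ]
[ 240  197   71  128 8650]
{'point': [391.7, 55.5], 'p': 0.92} [102.67112027  53.32656425  -1.41230341]
{'point': [274.7, 259.6], 'p': 0.83} [-0.14282124 -1.65001723 -1.42848678]
(np.int64(240), np.int64(197)) [ 36.54574039 -18.81288307  -9.42622748]
(np.int64(311), np.int64(197)) [36.53494935 16.40262492 -9.42286269]
(np.int64(240), np.int64(325)) [-35.37048    -20.71956946  -9.43405409]
(np.int64(311), np.int64(325)) [-35.38604968  18.27263416  -9.43032883]
```

Emit:
carry_out(rows="0 0 -25 0 0 0 200;0 0 -30 0 0 -8.5 200;0 0 -30 0 0 -8.5 200;0 0 -30 0 0 -8.5 200;0 0 -30 0 0 -8.5 200;0 0 -20 0 0 -8.5 200;0 0 0 0 0 -8.5 200;0 0 0 0 0 -8.5 200")

```text
time_s: 5.35
ee_pos: [0.6191, -0.307, 0.1726]
ee_rot: [[0.201, 0.98, 0.001], [0.98, -0.201, -0.001], [-0.001, 0.002, -1.0]]
contact_force: [-0.0, -0.0, -0.7]
width: 0.0359
gripper_force: 20.0
```

Emit:
carry_out(rows="0 0 0 0 0 -8.5 200;0 0 0 0 0 -8.5 200;0 0 0 0 0 -6 200;0 0 0 0 0 0 200")

```text
time_s: 5.75
ee_pos: [0.6186, -0.3066, 0.1712]
ee_rot: [[-0.192, 0.981, -0.0], [0.981, 0.192, 0.0], [0.0, -0.0, -1.0]]
contact_force: [0.2, 0.2, 0.2]
width: 0.0357
gripper_force: 20.0
```

Run:
```python
from h import *
s=status.observe();R=s['ee_rot'];print(s['time_s'],s['joint_positions'].round(2),s['width'],np.degrees(np.arctan2(R[1,0],R[0,0])),loc([.523,.05,.2]))
```

```text
5.75 [-0.62  0.37  1.47  0.    1.3  -0.82] 0.035679341055014926 101.05280192174426 [368.33456168 -25.4521941  -28.664881  ]
```

Emit:
carry_out(rows="42 -3 -4 0 0 0 200;42 -3 -4 0 0 0 200;42 -3 -4 0 0 0 200;42 -3 -4 0 0 0 200;42 -3 -4 0 0 0 200;42 -3 -4 0 0 0 200;42 -3 0 0 0 0 200;20 -3 0 0 0 0 200")

```text
time_s: 6.55
ee_pos: [0.5339, -0.0004, 0.1956]
ee_rot: [[-0.192, 0.981, 0.0], [0.981, 0.192, 0.001], [0.0, 0.0, -1.0]]
contact_force: [0.1, 0.2, -0.9]
width: 0.0356
gripper_force: 20.0
```

Emit:
carry_out(rows="0 0 0 0 0 0 200;0 0 0 0 0 0 200")

```text
time_s: 6.75
ee_pos: [0.535, -0.0033, 0.1956]
ee_rot: [[-0.191, 0.982, 0.0], [0.982, 0.191, -0.0], [-0.001, 0.0, -1.0]]
contact_force: [0.2, -0.3, -0.1]
width: 0.0359
gripper_force: 20.0
```

Run:
```python
from h import *
p=snap('wrist','w4.png'); q=snap('scene'); r=snap('side')
for n,c in [('wrist',p),('scene',q),('side',r)]:
  for k,z in dict(jig=0,nest=.022,knob_axis=.066,cam_cover=.046,catch_bar=.0395,blank_center=.18).items():
    for m in spotter.mark_of(c,k)[:2]: print(n,k,round(m['p'],2),np.round(m['point'],1),np.round(onplane(c,m['point'],z)[:2],4))
```

```text
wrist jig 0.63 [276.8  62.7] [0.5102 0.1242]
wrist jig 0.46 [282.5 117.6] [0.526  0.0736]
wrist nest 0.79 [279.  116.9] [0.5222 0.0735]
wrist catch_bar 0.74 [279.9 162.3] [0.531  0.0326]
wrist blank_center 0.55 [276.  259.3] [ 0.535  -0.0083]
scene jig 0.56 [331.2 221.1] [0.5178 0.1188]
scene jig 0.49 [380.9 185.8] [0.3644 0.3073]
scene nest 0.85 [315.1 217.7] [0.5258 0.0723]
scene knob_axis 0.94 [354.8 193.9] [0.4966 0.1857]
scene cam_cover 0.82 [359.9 200.3] [0.4997 0.2004]
scene catch_bar 0.75 [300.1 215.5] [0.534  0.0301]
scene catch_bar 0.29 [286.5 164.2] [0.2552 0.0414]
scene blank_center 0.66 [287.1 164.6] [5.097e-01 4.000e-04]
scene blank_center 0.66 [162.4 293.5] [ 0.9353 -0.2958]
side jig 0.82 [256.4 189.4] [0.5054 0.1111]
side nest 0.61 [264.  194.5] [0.5209 0.0653]
side knob_axis 0.81 [244.2 149.7] [0.4873 0.2077]
side knob_axis 0.67 [205.8 288.5] [ 0.3538 -0.2366]
side cam_cover 0.85 [247.1 155.7] [0.4937 0.2043]
side cam_cover 0.19 [202.8 290.7] [ 0.3453 -0.2273]
side catch_bar 0.67 [272.6 199.3] [0.5384 0.0262]
side blank_center 0.87 [334.9 361.4] [ 0.561  -0.4931]
side blank_center 0.82 [388.  312.9] [ 0.6744 -0.4232]
```

View pics/w4.png

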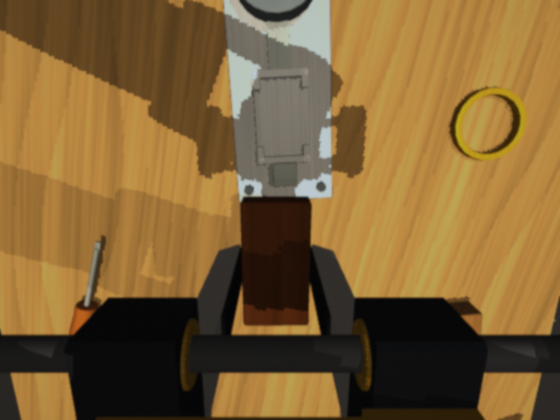

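Run:
```python
import cv2
f=cv2.imread('pics/w4.png')[0:205,210:350]
cv2.imwrite('pics/c4.png',cv2.convertScaleAbs(cv2.resize(f[55:205],None,fx=4,fy=4,interpolation=cv2.INTER_CUBIC),alpha=1.5,beta=10))
```

```text
(no output)
```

View pics/c4.png

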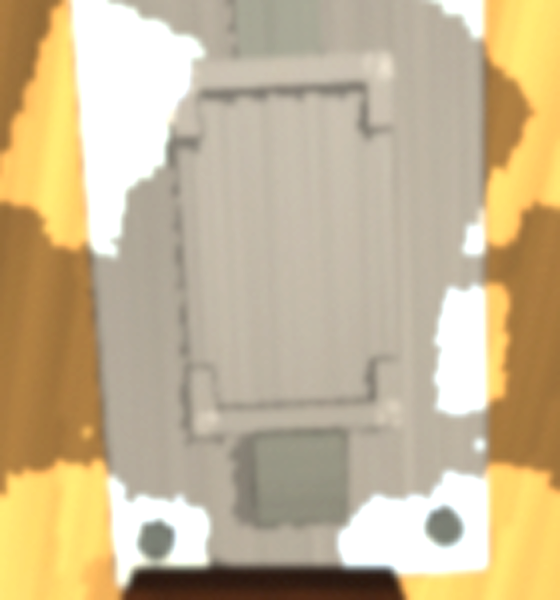

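Run:
```python
from h import *
p=snap('wrist')
def W(l,z): return np.array([onplane(p,(a/4+210,b/4+55),z)[:2]*1000 for a,b in l])
hd=lambda v:np.degrees(np.arctan2(v[1],v[0]))
n=W([(203,88),(363,85),(213,404),(372,400)],.030);print('nest',n.round(1),n.mean(0))
d=(n[0]+n[1]-n[2]-n[3])/2;print('len',np.hypot(*d),hd(d),'wid',np.hypot(*(n[1]-n[0])),np.hypot(*(n[3]-n[2])))
s=W([(156,540),(445,525)],.010);print('screws',s.mean(0),np.hypot(*(s[1]-s[0])),hd(s[1]-s[0])+90)
L=W([(90,240),(118,580)],.01);Rr=W([(487,150),(489,570)],.01);print('edges',hd(L[0]-L[1]),hd(Rr[0]-Rr[1]))
e=W([(118,585),(489,570)],.01);print('end',e.mean(0),np.hypot(*(e[1]-e[0])),hd(e[1]-e[0])+90)
c=W([(255,432),(345,430)],.0435);print('lip',c.mean(0),np.hypot(*(c[1]-c[0])))
print(loc([n.mean(0)[0]/1e3,n.mean(0)[1]/1e3,.06]), status.observe()['ee_pos'])
for uv in [(240,197),(311,197),(243,325),(309,325)]: print(loc(onplane(p,uv,.2053)))
```

```text
nest [[498.4 105.3]
 [534.5 113. ]
 [513.9  34.6]
 [551.8  43. ]] [524.63651778  73.96768739]
len 72.20617111525057 103.11469015908332 wid 36.896312386291825 38.78697686118765
screws [542.40275022   3.76152341] 76.47871797928869 104.08352719798101
edges 104.13168351760024 103.72102936330862
end [545.5927246   -8.03756521] 98.96709730364127 103.43804476882615
lip [535.36863821  33.77826131] 21.206174765387985
[ 77.6041508    4.77113587 135.44531762] [ 0.53486253 -0.00311405  0.19544163]
[ 38.76679576 -18.82249197  -9.85551973]
[38.76322993 16.30322113 -9.85718817]
[-32.95385707 -19.07767544  -9.85912261]
[-32.94685427  17.0695438   -9.86083903]
```

Emit:
carry_out(rows="37.5 3 0 0 0 0 200;37.5 3 0 0 0 0 200;0 0 0 0 0 -2.7 200;0 0 40 0 0 0 200;0 0 40 0 0 0 200;0 0 40 0 0 0 200;0 0 19 0 0 0 200;0 0 0 0 0 0 200")

```text
time_s: 8.65
ee_pos: [0.5235, 0.0718, 0.0531]
ee_rot: [[-0.238, 0.971, -0.007], [0.971, 0.238, 0.001], [0.002, -0.007, -1.0]]
contact_force: [-0.1, 0.0, 0.5]
width: 0.0359
gripper_force: 20.0
```

Emit:
carry_out(rows="0 0 0 0 0 0 200;0 0 0 0 0 0 200")

```text
time_s: 8.85
ee_pos: [0.528, 0.0715, 0.0584]
ee_rot: [[-0.238, 0.971, 0.003], [0.971, 0.238, -0.0], [-0.001, 0.003, -1.0]]
contact_force: [0.0, 0.1, 0.1]
width: 0.0351
gripper_force: 20.0
```

Run:
```python
from h import *
s=status.observe();print(s['time_s'],s['ee_pos'],s['contact_force'])
p=snap('wrist','w5.png')
f=p['frame'][70:340,200:350,::-1]
cv2.imwrite('pics/c5.png',cv2.convertScaleAbs(cv2.resize(f[:150],None,fx=4,fy=4,interpolation=cv2.INTER_CUBIC),alpha=1.6,beta=10))
```

```text
8.85 [0.52796699 0.07148964 0.05839236] [0.01928271 0.05452404 0.09747209]
```

View pics/c5.png

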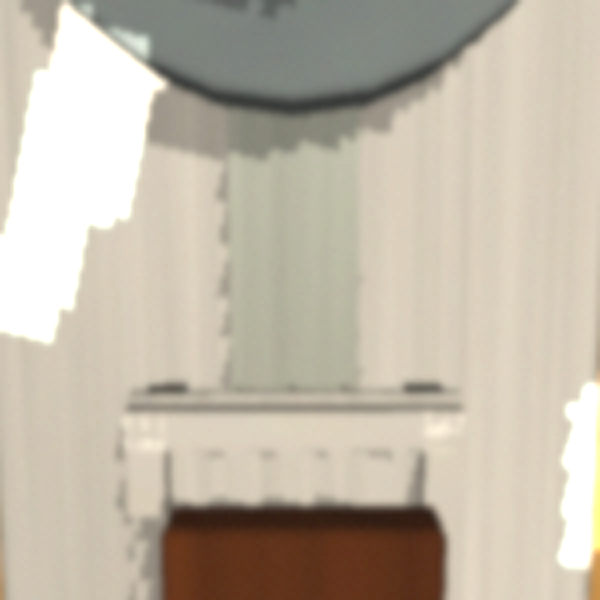

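Run:
```python
from h import *
s=status.observe();T=s['ee_pos'][2];print(s['ee_pos'],s['ee_rot'].round(4).tolist())
p=snap('wrist');U=lambda a,b,z:loc(onplane(p,(a/4+200,b/4+70),z)).round(2)
for n,a,b,z in [('outer',294,410,.03),('inner',295,453,.03),('blanktop',303.5,525,T+.0094),('blankbot',303.5,508,T-.0066),('knobcover',293,103,.046),('barN',291.5,390,.015),('barF',291.5,160,.015),('bolts',295,388,.01)]: print(n,U(a,b,z))
for a in [(127,410,.03),(462,410,.03),(168,480,.026),(422,480,.026),(163,525,T+.0094),(444,525,T+.0094)]: print(a,U(*a))
```

```text
[0.52799231 0.07148236 0.05846721] [[-0.238, 0.9713, 0.0037], [0.9713, 0.238, -0.0003], [-0.0011, 0.0035, -1.0]]
outer [45.31 -2.3  28.27]
inner [38.83 -2.16 28.27]
blanktop [36.57 -0.9  -9.59]
blankbot [35.21 -0.9   6.42]
knobcover [87.76 -2.26 12.22]
barN [46.27 -2.78 43.26]
barF [81.37 -2.71 43.23]
bolts [45.92 -2.25 48.27]
(127, 410, 0.03) [ 45.33 -27.14  28.19]
(462, 410, 0.03) [45.29 22.71 28.35]
(168, 480, 0.026) [ 33.92 -21.7   32.22]
(422, 480, 0.026) [33.89 17.33 32.34]
(163, 525, np.float64(0.0678672053390146)) [ 36.59 -18.37  -9.64]
(444, 525, np.float64(0.0678672053390146)) [36.56 16.57 -9.53]
```

Emit:
carry_out(rows="1 -1.35 0 0 0 0 200;0 0 10 0 0 0 200;0 0 6 0 0 0 200;0 0 0 0 0 0 200;0 0 0 0 0 0 200;0 0 0 0 0 0 200")

```text
time_s: 9.55
ee_pos: [0.525, 0.0722, 0.0405]
ee_rot: [[-0.238, 0.971, 0.0], [0.971, 0.238, -0.0], [-0.0, 0.0, -1.0]]
contact_force: [-0.7, -0.4, -0.6]
width: 0.0357
gripper_force: 20.0
```

Run:
```python
from h import *
s=status.observe();print(s['time_s'],s['ee_pos'],s['contact_force'])
p=snap('wrist')
f=p['frame'][170:330,200:350,::-1]
cv2.imwrite('pics/c6.png',cv2.convertScaleAbs(cv2.resize(f[:100],None,fx=5,fy=5,interpolation=cv2.INTER_CUBIC),alpha=1.7,beta=15))
```

```text
9.55 [0.5249628  0.072222   0.04049546] [-0.67312117 -0.39334975 -0.5529553 ]
```

View pics/c6.png

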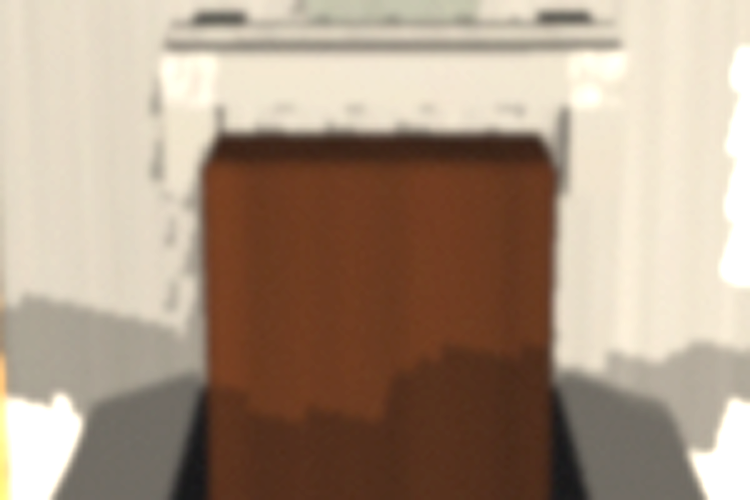

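Run:
```python
from h import *
s=status.observe();T=s['ee_pos'][2];print(s['ee_pos'])
p=snap('wrist');U=lambda a,b,z:loc(onplane(p,(a/5+200,b/5+170),z)).round(2)
for n,a,b,z in [('outer',393.5,45,.03),('inner',393,105,.03),('blanktop',379,163,T+.0094),('blankbot',382,137,T-.0066),('bolts',393,18,.01),('cornersL',218,125,.03),('R',567,125,.03)]: print(n,U(a,b,z))
for x in range(2):
  m=[b for b in spotter.mark_of(p,'nest')[:1]];print([U((b['point'][0]-200)*5,(b['point'][1]-170)*5,.022) for b in m]);break
```

```text
[0.52500962 0.07221536 0.04058051]
outer [44.39  0.5  10.65]
inner [37.71  0.46 10.65]
blanktop [35.87 -1.09 -9.33]
blankbot [34.98 -0.76  6.67]
bolts [44.33  0.6  30.65]
cornersL [ 35.46 -18.91  10.64]
R [35.45 19.72 10.66]
[]
```

Emit:
carry_out(rows="0.4 1.4 0 0 0 0 200;0 0 0 0 0 0 200;0 0 2 0 0 0 200;0 0 2 0 0 0 200;0 0 2 0 0 0 200;0 0 2 0 0 0 200;0 0 0 0 0 0 200;0 0 0 0 0 0 200")

```text
time_s: 10.5
ee_pos: [0.526, 0.073, 0.0324]
ee_rot: [[-0.238, 0.971, -0.0], [0.971, 0.238, 0.0], [0.0, -0.0, -1.0]]
contact_force: [0.2, -0.4, -0.0]
width: 0.0358
gripper_force: 20.0
```

Emit:
carry_out(rows="0 0 1 0 0 0 200;0 0 1 0 0 0 200;0 0 1 0 0 0 200;0 0 0.7 0 0 0 200;0 0 0 0 0 0 200;0 0 0 0 0 0 200")

```text
time_s: 11.1
ee_pos: [0.5261, 0.073, 0.0288]
ee_rot: [[-0.238, 0.971, -0.0], [0.971, 0.238, 0.0], [0.0, -0.0, -1.0]]
contact_force: [-0.3, 0.4, -0.1]
width: 0.0359
gripper_force: 20.0
```

Emit:
carry_out(rows="0 0 0.5 0 0 0 200;0 0 0.5 0 0 0 200;0 0 0 0 0 0 200;0 0 0 0 0 0 200")

```text
time_s: 11.5
ee_pos: [0.5262, 0.0729, 0.0285]
ee_rot: [[-0.238, 0.971, -0.0], [0.971, 0.238, -0.0], [-0.0, -0.0, -1.0]]
contact_force: [-2.4, -0.0, 6.2]
width: 0.036
gripper_force: 20.0
```

Emit:
carry_out(rows="0 0 0 0 0 0 90;0 0 0 0 0 0 90;0 0 0 0 0 0 90;0 0 -20 0 0 0 90;0 0 -40 0 0 0 60;0 0 -40 0 0 0 0;0 0 -30 0 0 0 0;0 0 0 0 0 0 0")

```text
time_s: 12.3
ee_pos: [0.5293, 0.0728, 0.1629]
ee_rot: [[-0.238, 0.971, 0.01], [0.971, 0.238, -0.001], [-0.003, 0.009, -1.0]]
contact_force: [0.1, 0.2, 0.2]
width: 0.0894
gripper_force: 0.0
```

Emit:
carry_out(rows="0 0 0 0 0 0 0;0 0 0 0 0 0 0")

```text
time_s: 12.5
ee_pos: [0.5248, 0.073, 0.1558]
ee_rot: [[-0.238, 0.971, -0.003], [0.971, 0.238, 0.0], [0.001, -0.003, -1.0]]
contact_force: [-0.2, -0.1, -1.4]
width: 0.0938
gripper_force: 0.0
```

Run:
```python
from h import *
s=status.observe();print(s['ee_pos'],s['contact_force'],s['ft_torque'])
p=snap('wrist','w7.png')
for k,z in dict(knob_axis=.066,cam_cover=.046,blank_center=.03).items():
    for m in spotter.mark_of(p,k)[:2]: print(k,round(m['p'],2),m['point'],onplane(p,m['point'],z),loc(onplane(p,m['point'],z)))
```

```text
[0.52483856 0.07302867 0.15576619] [-0.21613227 -0.1235514  -1.38590871] [-0.03200798 -0.12370954 -0.01821501]
knob_axis 0.73 [279.4, 45.0] [0.49587621 0.19622403 0.066     ] [126.44830822   1.49079443  89.82356033]
cam_cover 0.74 [278.0, 53.0] [0.49541517 0.19422018 0.046     ] [124.65897544   0.41446444 110.05851726]
blank_center 0.92 [277.7, 205.0] [0.52464456 0.0747908  0.03      ] [  1.78754425   0.12965049 126.28803355]
```

View pics/w7.png

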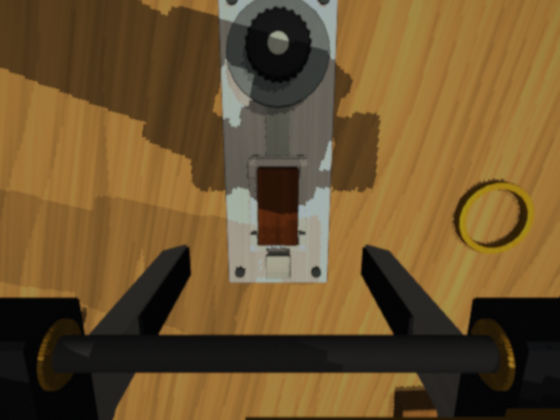

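Emit:
carry_out(rows="35 0.3 0 0 0 0 0;45 0.4 0 0 0 0 0;45 0.3 0 0 0 0 0;0 0 0 0 0 -8 0;0 0 0 0 0 -8 0;0 0 0 0 0 -8 0;0 0 0 0 0 -8 0;0 0 0 0 0 -8 0")

```text
time_s: 13.5
ee_pos: [0.4969, 0.1946, 0.157]
ee_rot: [[-0.81, 0.586, -0.001], [0.586, 0.81, -0.0], [0.001, -0.001, -1.0]]
contact_force: [-0.0, 0.0, 0.4]
width: 0.0939
gripper_force: 0.0
```

Emit:
carry_out(rows="0 0 0 0 0 0 0;0 0 0 0 0 0 0;0 0 0 0 0 0 0")

```text
time_s: 13.8
ee_pos: [0.4972, 0.1946, 0.1575]
ee_rot: [[-0.805, 0.593, -0.0], [0.593, 0.805, -0.0], [0.0, -0.0, -1.0]]
contact_force: [0.1, 0.4, 0.3]
width: 0.0936
gripper_force: 0.0
```

Run:
```python
from h import *
s=status.observe();print(s['time_s'],s['ee_pos'],s['joint_positions'].round(2),loc([.496,.1948,.052]))
p=snap('wrist')
for k,z in dict(knob_axis=.066,cam_cover=.046).items():
    for m in spotter.mark_of(p,k)[:2]: print(k,round(m['p'],2),m['point'],onplane(p,m['point'],z),loc(onplane(p,m['point'],z)))
```

```text
13.8 [0.49719871 0.19455627 0.15747812] [ 0.16  0.02  1.89 -0.    1.22 -0.78] [  1.07357881  -0.4770298  105.47866881]
knob_axis 0.93 [275.9, 212.8] [0.49380372 0.19703972 0.066     ] [ 4.22261512e+00 -7.93500262e-02  9.16412551e+01]
```

Emit:
carry_out(rows="2 -0.3 0 0 0 0 0;0 0 35 0 0 0 0;0 0 35 0 0 0 0;0 0 25 0 0 0 0;0 0 9 0 0 0 0;0 0 0 0 0 0 0;0 0 0 0 0 0 0;0 0 0 0 0 0 0")

```text
time_s: 14.75
ee_pos: [0.4969, 0.1958, 0.0556]
ee_rot: [[-0.807, 0.591, 0.003], [0.591, 0.807, 0.001], [-0.002, 0.002, -1.0]]
contact_force: [0.4, 0.4, -0.3]
width: 0.0943
gripper_force: 0.0
```

Emit:
carry_out(rows="0 0 0 0 0 0 90;0 0 0 0 0 0 100;0 0 0 0 0 0 130;0 0 0 0 0 0 200;0 0 0 0 0 0 200;0 0 0 0 0 0 200", newtons=25)

```text
time_s: 15.35
ee_pos: [0.4955, 0.1955, 0.0537]
ee_rot: [[-0.807, 0.591, -0.0], [0.591, 0.807, -0.0], [0.0, -0.0, -1.0]]
contact_force: [-1.2, -0.4, 0.1]
width: 0.0492
gripper_force: 0.0
```

```bash
cat > st.py <<'E'
from h import *
s=status.observe();R=s['ee_rot'];print(round(s['time_s'],2),s['ee_pos'].round(4),'w',round(s['width'],4),s['gripper_force'],'F',s['contact_force'].round(1),'T',s['ft_torque'].round(3),'hd',round(np.degrees(np.arctan2(R[1,0],R[0,0])),2),'q6',s['joint_positions'][5].round(3),s['effort'][5].round(3))
for n in ['scene','side']:
    p=snap(n);print(n,[(m['point'],round(m['p'],2)) for m in spotter.mark_of(p,'catch_bar')[:1]])
E
python3 st.py
```

```text
15.35 [0.4955 0.1955 0.0537] w 0.0492 0.0 F [-1.2 -0.4  0.1] T [ 0.019 -0.169 -0.021] hd 143.77 q6 -0.776 0.0
scene [([300.8, 214.9], 0.51)]
side [([274.3, 197.5], 0.48)]
```

Emit:
carry_out(rows="0 0 0 0 0 0 200;0 0 0 0 0 0 200;0 0 0 0 0 0 200")

```text
time_s: 15.85
ee_pos: [0.4953, 0.1953, 0.0537]
ee_rot: [[-0.807, 0.591, -0.001], [0.591, 0.807, -0.001], [0.0, -0.001, -1.0]]
contact_force: [-2.4, -3.8, 0.9]
width: 0.0432
gripper_force: 25.0
```

```bash
sed '/for n/,$d' st.py > s0.py; python3 s0.py
```

```text
15.85 [0.4953 0.1953 0.0537] w 0.0432 25.00043213367462 F [-2.4 -3.8  0.9] T [-0.575  0.342  0.007] hd 143.78 q6 -0.776 0.006
```

Emit:
carry_out(rows="0 0 0 0 0 4 200;0 0 0 0 0 4 200;0 0 0 0 0 4 200;0 0 0 0 0 4 200;0 0 0 0 0 4 200;0 0 0 0 0 4 200;0 0 0 0 0 4 200;0 0 0 0 0 4 200")

```text
time_s: 16.65
ee_pos: [0.4959, 0.1957, 0.0537]
ee_rot: [[-0.369, 0.929, 0.001], [0.929, 0.369, 0.0], [-0.0, 0.001, -1.0]]
contact_force: [0.3, -0.8, -0.8]
width: 0.0435
gripper_force: 25.0
```

```bash
python3 st.py
```

```text
16.65 [0.4959 0.1957 0.0537] w 0.0435 24.99804586172104 F [ 0.3 -0.8 -0.8] T [-0.258 -0.119  0.287] hd 111.65 q6 -0.215 -0.32
scene [([299.3, 216.8], 0.74)]
side [([273.9, 196.8], 0.62)]
```

Emit:
carry_out(rows="0 0 0 0 0 0 200;0 0 0 0 0 0 200;0 0 0 0 0 2 200;0 0 0 0 0 2 200", newtons=5)

```text
time_s: 17.25
ee_pos: [0.4958, 0.1961, 0.0539]
ee_rot: [[-0.304, 0.953, 0.001], [0.953, 0.304, 0.001], [0.001, 0.001, -1.0]]
contact_force: [1.3, 1.3, -1.0]
width: 0.0441
gripper_force: 5.0
```

```bash
python3 s0.py
```

```text
17.25 [0.4958 0.1961 0.0539] w 0.0441 4.999678060412407 F [ 1.3  1.3 -1. ] T [ 0.246 -0.287  0.125] hd 107.72 q6 -0.147 -0.132
```

Emit:
carry_out(rows="0 0 0 0 0 0 200;0 0 0 0 0 0 200;0 0 0 0 0 3 200;0 0 0 0 0 3 200;0 0 0 0 0 3 200;0 0 0 0 0 1.5 200;0 0 0 0 0 1.5 200", newtons=15)

```text
time_s: 17.95
ee_pos: [0.4962, 0.1961, 0.0539]
ee_rot: [[-0.101, 0.995, 0.002], [0.995, 0.101, 0.001], [0.001, 0.002, -1.0]]
contact_force: [3.3, 4.8, -3.7]
width: 0.0438
gripper_force: 15.0
```

```bash
python3 st.py
```

```text
17.95 [0.4962 0.1961 0.0539] w 0.0438 14.998748302459717 F [ 3.3  4.8 -3.7] T [ 0.739 -0.774  0.259] hd 95.77 q6 0.062 0.038
scene [([298.8, 214.9], 0.77)]
side [([271.8, 197.7], 0.67)]
```

Emit:
carry_out(rows="0 0 0 0 0 1.5 200;0 0 0 0 0 1.5 200")

```text
time_s: 18.35
ee_pos: [0.4963, 0.1961, 0.0539]
ee_rot: [[-0.048, 0.999, 0.002], [0.999, 0.048, 0.001], [0.001, 0.002, -1.0]]
contact_force: [2.8, 4.4, -3.3]
width: 0.0437
gripper_force: 15.0
```

```bash
python3 st.py
```

```text
18.35 [0.4963 0.1961 0.0539] w 0.0437 14.998692870140076 F [ 2.8  4.4 -3.3] T [ 0.815 -0.769  0.234] hd 92.76 q6 0.114 0.041
scene [([300.2, 213.8], 0.6)]
side [([272.6, 197.8], 0.63)]
```

Emit:
carry_out(rows="0 0 0 0 0 1.5 200;0 0 0 0 0 1.5 200;0 0 0 0 0 1.5 200;0 0 0 0 0 1.5 200")

```text
time_s: 18.95
ee_pos: [0.4965, 0.1962, 0.054]
ee_rot: [[0.056, 0.998, 0.003], [0.998, -0.056, 0.001], [0.002, 0.003, -1.0]]
contact_force: [5.8, 4.6, -2.6]
width: 0.0436
gripper_force: 15.0
```

```bash
python3 st.py
```

```text
18.95 [0.4965 0.1962 0.054 ] w 0.0436 14.998403191566467 F [ 5.8  4.6 -2.6] T [ 0.811 -0.844  0.279] hd 86.76 q6 0.219 0.037
scene [([300.0, 213.0], 0.52)]
side [([270.9, 196.9], 0.65)]
```

Emit:
carry_out(rows="0 0 0 0 0 1.5 200;0 0 0 0 0 1.5 200;0 0 0 0 0 1.5 200;0 0 0 0 0 1.5 200")

```text
time_s: 19.55
ee_pos: [0.4966, 0.1961, 0.054]
ee_rot: [[0.161, 0.987, 0.003], [0.987, -0.161, 0.001], [0.002, 0.003, -1.0]]
contact_force: [5.7, 5.1, -5.0]
width: 0.0437
gripper_force: 15.0
```

```bash
python3 st.py
```

```text
19.55 [0.4966 0.1961 0.054 ] w 0.0437 14.99831423163414 F [ 5.7  5.1 -5. ] T [ 0.795 -0.991  0.214] hd 80.76 q6 0.324 0.021
scene []
side [([273.0, 198.1], 0.68)]
```

Emit:
carry_out(rows="0.8 0.8 0.5 0 0 1.5 200;0 0 0 0 0 1.5 200;0 0 0 0 0 1.5 200;0 0 0 0 0 1.5 200")

```text
time_s: 20.15
ee_pos: [0.4969, 0.1962, 0.0539]
ee_rot: [[0.264, 0.964, 0.001], [0.964, -0.264, -0.0], [0.0, 0.001, -1.0]]
contact_force: [1.3, 0.7, 5.1]
width: 0.0439
gripper_force: 15.0
```

```bash
python3 st.py
```

```text
20.15 [0.4969 0.1962 0.0539] w 0.0439 15.000709891319275 F [1.3 0.7 5.1] T [ 0.056 -0.076  0.254] hd 74.67 q6 0.431 0.038
scene [([300.4, 213.9], 0.68)]
side [([274.0, 197.0], 0.64)]
```

Emit:
carry_out(rows="0 0 0 0 0 1.5 200;0 0 0 0 0 1.5 200;0 0 0 0 0 1.5 200;0 0 0 0 0 1.5 200")

```text
time_s: 20.75
ee_pos: [0.4971, 0.1961, 0.0539]
ee_rot: [[0.364, 0.932, 0.001], [0.932, -0.364, -0.0], [0.0, 0.001, -1.0]]
contact_force: [0.5, 0.7, 4.9]
width: 0.0437
gripper_force: 15.0
```

```bash
python3 st.py
```

```text
20.75 [0.4971 0.1961 0.0539] w 0.0437 15.000915080308914 F [0.5 0.7 4.9] T [ 0.021 -0.215  0.303] hd 68.68 q6 0.536 0.048
scene [([302.0, 215.7], 0.64)]
side [([272.3, 198.4], 0.77)]
```

Emit:
carry_out(rows="0 0 0 0 0 1.5 200;0 0 0 0 0 1.5 200;0 0 0 0 0 1.5 200;0 0 0 0 0 1.5 200")

```text
time_s: 21.35
ee_pos: [0.4973, 0.196, 0.0539]
ee_rot: [[0.459, 0.888, 0.002], [0.888, -0.459, -0.0], [0.001, 0.002, -1.0]]
contact_force: [3.7, 0.1, 5.1]
width: 0.0436
gripper_force: 15.0
```

```bash
python3 st.py
```

```text
21.35 [0.4973 0.196  0.0539] w 0.0436 15.001346468925476 F [3.7 0.1 5.1] T [-0.074 -0.315  0.283] hd 62.67 q6 0.641 0.052
scene [([299.9, 215.3], 0.66)]
side [([272.8, 197.9], 0.44)]
```

Emit:
carry_out(rows="0 0 0 0 0 1.5 200;0 0 0 0 0 1.5 200;0 0 0 0 0 1.5 200;0 0 0 0 0 1.5 200")

```text
time_s: 21.95
ee_pos: [0.4974, 0.1959, 0.0539]
ee_rot: [[0.55, 0.835, 0.002], [0.835, -0.55, -0.0], [0.001, 0.002, -1.0]]
contact_force: [3.3, -1.4, 4.2]
width: 0.0437
gripper_force: 15.0
```

```bash
python3 st.py
```

```text
21.95 [0.4974 0.1959 0.0539] w 0.0437 15.001363456249237 F [ 3.3 -1.4  4.2] T [-0.146 -0.54   0.236] hd 56.66 q6 0.746 0.041
scene [([300.0, 215.4], 0.75)]
side [([273.4, 197.0], 0.73)]
```

Emit:
carry_out(rows="0 0 0 0 0 1.5 200;0 0 0 0 0 1.5 200;0 0 0 0 0 1.5 200;0 0 0 0 0 1.5 200")

```text
time_s: 22.55
ee_pos: [0.4976, 0.1958, 0.0539]
ee_rot: [[0.634, 0.773, 0.003], [0.773, -0.634, -0.001], [0.001, 0.002, -1.0]]
contact_force: [4.1, -1.6, 4.6]
width: 0.0439
gripper_force: 15.0
```

```bash
python3 st.py
```

```text
22.55 [0.4976 0.1958 0.0539] w 0.0439 15.001417100429535 F [ 4.1 -1.6  4.6] T [-0.436 -0.708  0.242] hd 50.66 q6 0.851 0.038
scene [([298.5, 213.5], 0.49)]
side [([372.2, 239.8], 0.71)]
```

Emit:
carry_out(rows="0 0 0 0 0 1.5 200;0 0 0 0 0 1.5 200;0 0 0 0 0 1.5 200;0 0 0 0 0 1.5 200")

```text
time_s: 23.15
ee_pos: [0.4977, 0.1957, 0.0539]
ee_rot: [[0.711, 0.703, 0.003], [0.703, -0.711, -0.001], [0.001, 0.003, -1.0]]
contact_force: [5.9, -3.5, 4.6]
width: 0.0439
gripper_force: 15.0
```

```bash
python3 st.py
```

```text
23.15 [0.4977 0.1957 0.0539] w 0.0439 15.00128522515297 F [ 5.9 -3.5  4.6] T [-0.637 -0.901  0.232] hd 44.66 q6 0.955 0.049
scene [([301.6, 216.0], 0.47)]
side [([272.5, 197.1], 0.47)]
```

Emit:
carry_out(rows="0.3 1 0 0 0 1.5 200;0 0 0 0 0 1.5 200;0 0 0 0 0 1.5 200;0 0 0 0 0 1.5 200")

```text
time_s: 23.75
ee_pos: [0.4979, 0.1956, 0.0538]
ee_rot: [[0.781, 0.625, 0.001], [0.625, -0.781, -0.0], [0.001, 0.001, -1.0]]
contact_force: [2.4, -1.7, 7.1]
width: 0.0436
gripper_force: 15.0
```

```bash
python3 st.py
```

```text
23.75 [0.4979 0.1956 0.0538] w 0.0436 15.000699609518051 F [ 2.4 -1.7  7.1] T [-0.41  -0.481  0.248] hd 38.66 q6 1.059 0.039
scene [([298.3, 217.8], 0.48)]
side [([271.7, 196.9], 0.48)]
```

Emit:
carry_out(rows="0 0 0 0 0 1.5 200;0 0 0 0 0 1.5 200;0 0 0 0 0 1.5 200;0 0 0 0 0 1.5 200")

```text
time_s: 24.35
ee_pos: [0.498, 0.1954, 0.0538]
ee_rot: [[0.842, 0.54, 0.001], [0.54, -0.842, -0.001], [0.001, 0.001, -1.0]]
contact_force: [1.9, -2.8, 6.7]
width: 0.0434
gripper_force: 15.0
```

```bash
python3 st.py
```

```text
24.35 [0.498  0.1954 0.0538] w 0.0434 15.000810027122498 F [ 1.9 -2.8  6.7] T [-0.541 -0.487  0.23 ] hd 32.66 q6 1.164 -0.012
scene [([299.1, 215.5], 0.74)]
side [([272.1, 197.6], 0.66)]
```

Emit:
carry_out(rows="0 0 0 0 0 1.5 200;0 0 0 0 0 1.5 200;0 0 0 0 0 1.5 200;0 0 0 0 0 1.5 200")

```text
time_s: 24.95
ee_pos: [0.4981, 0.1952, 0.0539]
ee_rot: [[0.894, 0.448, 0.001], [0.448, -0.894, -0.001], [0.001, 0.001, -1.0]]
contact_force: [2.5, -3.6, 6.2]
width: 0.0437
gripper_force: 15.0
```

```bash
python3 st.py
```

```text
24.95 [0.4981 0.1952 0.0539] w 0.0437 15.000996440649033 F [ 2.5 -3.6  6.2] T [-0.593 -0.532  0.114] hd 26.64 q6 1.269 -0.111
scene [([357.5, 192.7], 0.68)]
side [([270.8, 195.7], 0.43)]
```

Emit:
carry_out(rows="0 0 0 0 0 1.5 200;0 0 0 0 0 1.5 200;0 0 0 0 0 1.5 200;0 0 0 0 0 1.5 200")

```text
time_s: 25.55
ee_pos: [0.4981, 0.195, 0.0538]
ee_rot: [[0.936, 0.353, 0.001], [0.353, -0.936, -0.001], [0.001, 0.002, -1.0]]
contact_force: [2.3, -3.5, 7.3]
width: 0.0435
gripper_force: 15.0
```

```bash
python3 st.py
```

```text
25.55 [0.4981 0.195  0.0538] w 0.0435 15.000941455364227 F [ 2.3 -3.5  7.3] T [-0.7   -0.549  0.253] hd 20.66 q6 1.373 -0.001
scene [([304.6, 213.6], 0.7)]
side [([334.1, 180.3], 0.75)]
```

```bash
python3 - <<'E'
from h import *
p=snap('scene');a=p['frame'][195:240,270:345,::-1];b=cv2.imread('pics/scene1.png')[195:240,270:345]
cv2.imwrite('pics/c8.png',cv2.resize(np.vstack([b,a]),None,fx=6,fy=6,interpolation=cv2.INTER_CUBIC))
for k in range(2): print([(m['point'],round(m['p'],2)) for m in spotter.mark_of(snap('scene'),'catch_bar')[:1]])
E
python3 s0.py
```

```text
[([303.1, 213.2], 0.75)]
[([305.0, 216.6], 0.68)]
26.0 [0.4982 0.195  0.0538] w 0.0436 15.001613795757294 F [ 3.5 -4.   6.4] T [-0.732 -0.6    0.113] hd 20.69 q6 1.372 0.079
```

View pics/c8.png

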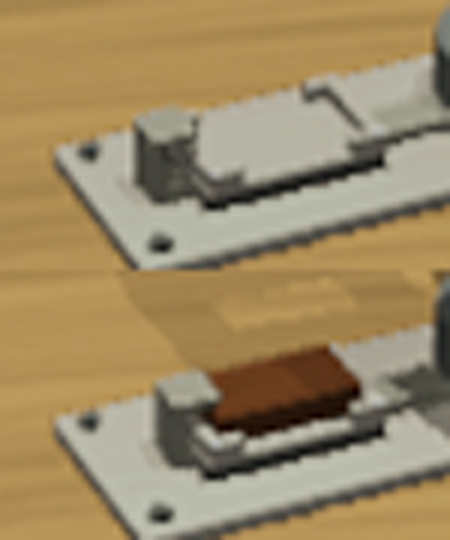

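Emit:
carry_out(rows="0 0 0 0 0 0.7 200;0 0 0 0 0 0.7 200")

```text
time_s: 26.2
ee_pos: [0.4982, 0.195, 0.0538]
ee_rot: [[0.944, 0.33, 0.002], [0.33, -0.944, -0.001], [0.001, 0.002, -1.0]]
contact_force: [3.3, -4.1, 6.0]
width: 0.0434
gripper_force: 15.0
```

```bash
for i in 1 2 3; do python3 s0.py; python3 -c "from h import *;snap('scene')"; done
```

```text
26.2 [0.4982 0.195  0.0538] w 0.0434 15.001454204320908 F [ 3.3 -4.1  6. ] T [-0.774 -0.559  0.192] hd 19.29 q6 1.397 0.11
26.25 [0.4982 0.195  0.0538] w 0.0438 15.001731365919113 F [ 3.5 -4.8  6.1] T [-0.715 -0.591  0.144] hd 19.26 q6 1.397 0.217
26.3 [0.4982 0.195  0.0539] w 0.0434 15.001635700464249 F [ 3.1 -4.6  7. ] T [-0.774 -0.515  0.144] hd 19.29 q6 1.397 0.185
```

Emit:
carry_out(rows="0 0 0 0 0 0.7 200;0 0 0 0 0 0.7 200")

```text
time_s: 26.55
ee_pos: [0.4982, 0.195, 0.0538]
ee_rot: [[0.952, 0.307, 0.002], [0.307, -0.952, -0.002], [0.001, 0.002, -1.0]]
contact_force: [2.8, -3.7, 6.3]
width: 0.0433
gripper_force: 15.0
```

```bash
for i in 1 2; do python3 s0.py; python3 -c "from h import *;snap('scene')"; done
```

```text
26.55 [0.4982 0.195  0.0538] w 0.0433 15.001418888568878 F [ 2.8 -3.7  6.3] T [-0.829 -0.596  0.228] hd 17.89 q6 1.421 0.11
26.6 [0.4982 0.195  0.0538] w 0.0434 15.001801997423172 F [ 3.1 -3.8  6.3] T [-0.785 -0.621  0.161] hd 17.86 q6 1.422 0.216
```

Emit:
carry_out(rows="0 0 0 0 0 0.7 200;0 0 0 0 0 0.7 200")

```text
time_s: 26.85
ee_pos: [0.4982, 0.1949, 0.0538]
ee_rot: [[0.959, 0.284, 0.002], [0.284, -0.959, -0.002], [0.001, 0.002, -1.0]]
contact_force: [3.6, -4.4, 7.1]
width: 0.0437
gripper_force: 15.0
```

```bash
for i in 1 2; do python3 s0.py; python3 -c "from h import *;snap('scene')"; done
```

```text
26.85 [0.4982 0.1949 0.0538] w 0.0437 15.00161737203598 F [ 3.6 -4.4  7.1] T [-0.755 -0.537  0.273] hd 16.49 q6 1.446 0.121
26.9 [0.4982 0.1949 0.0538] w 0.0436 15.001821666955948 F [ 3.9 -4.4  6.7] T [-0.896 -0.569  0.222] hd 16.47 q6 1.446 0.228
```

Emit:
carry_out(rows="0 0 0 0 0 0.7 200;0 0 0 0 0 0.7 200")

```text
time_s: 27.15
ee_pos: [0.4982, 0.1949, 0.0538]
ee_rot: [[0.965, 0.261, 0.002], [0.261, -0.965, -0.002], [0.001, 0.002, -1.0]]
contact_force: [3.7, -4.3, 6.6]
width: 0.0434
gripper_force: 15.0
```

```bash
for i in 1 2 3; do python3 s0.py; python3 -c "from h import *;snap('scene')"; done
```

```text
27.15 [0.4982 0.1949 0.0538] w 0.0434 15.001797080039978 F [ 3.7 -4.3  6.6] T [-0.854 -0.582  0.32 ] hd 15.11 q6 1.47 0.224
27.2 [0.4982 0.1949 0.0538] w 0.0438 15.002024620771408 F [ 3.7 -4.7  6.1] T [-0.818 -0.548  0.315] hd 15.09 q6 1.47 0.33
27.25 [0.4982 0.1949 0.0538] w 0.0437 15.001897662878036 F [ 2.5 -4.2  6.1] T [-0.902 -0.562  0.296] hd 15.12 q6 1.47 0.295
```

Emit:
carry_out(rows="0 0 0 0 0 0.7 200;0 0 0 0 0 0 200")

```text
time_s: 27.5
ee_pos: [0.4982, 0.1948, 0.0538]
ee_rot: [[0.968, 0.249, 0.002], [0.249, -0.968, -0.002], [0.001, 0.002, -1.0]]
contact_force: [3.5, -5.0, 6.0]
width: 0.0438
gripper_force: 15.0
```

```bash
for i in 1 2 3; do python3 s0.py; python3 -c "from h import *;snap('scene')"; done
```

```text
27.5 [0.4982 0.1948 0.0538] w 0.0438 15.002181082963943 F [ 3.5 -5.   6. ] T [-0.851 -0.6    0.314] hd 14.44 q6 1.482 0.375
27.55 [0.4982 0.1949 0.0538] w 0.0435 15.002043396234512 F [ 3.  -5.   8.1] T [-0.837 -0.543  0.406] hd 14.45 q6 1.482 0.336
27.6 [0.4982 0.1949 0.0539] w 0.0435 15.002065747976303 F [ 3.1 -4.1  6.2] T [-0.784 -0.574  0.339] hd 14.45 q6 1.482 0.33
```

Emit:
carry_out(rows="0 0 0 0 0 0 90;0 0 0 0 0 0 60;0 0 0 0 0 0 20;0 0 0 0 0 0 0;0 0 0 0 0 0 0;0 0 -30 0 0 0 0;0 0 -40 0 0 0 0;0 0 -40 0 0 0 0")

```text
time_s: 28.45
ee_pos: [0.4966, 0.1957, 0.1639]
ee_rot: [[0.968, 0.25, -0.002], [0.25, -0.968, -0.0], [-0.002, -0.0, -1.0]]
contact_force: [0.7, -0.5, 0.5]
width: 0.0939
gripper_force: 0.0
```

Emit:
carry_out(rows="0 0 -20 0 0 0 0;0 0 0 0 0 0 0;0 0 0 0 0 0 0;0 0 0 0 0 0 0")

```text
time_s: 28.85
ee_pos: [0.496, 0.1955, 0.181]
ee_rot: [[0.968, 0.25, -0.004], [0.25, -0.968, -0.001], [-0.004, -0.0, -1.0]]
contact_force: [-0.6, -0.8, -0.3]
width: 0.0938
gripper_force: 0.0
```

```bash
python3 st.py
python3 - <<'E'
from h import *
p=snap('scene')
for k in ['blank_center','disc_mid','jar_mid','dish_mid']: print(k,[(m['point'],round(m['p'],2)) for m in spotter.mark_of(p,k)[:3]])
E
```

```text
28.85 [0.496  0.1955 0.181 ] w 0.0938 0.0 F [-0.6 -0.8 -0.3] T [-0.038  0.025 -0.039] hd 14.46 q6 1.481 0.0
scene [([303.9, 211.1], 0.54)]
side [([268.0, 193.9], 0.57)]
blank_center [([315.1, 215.3], 0.77), ([124.2, 260.6], 0.74), ([162.6, 291.6], 0.59)]
disc_mid [([173.8, 219.1], 0.57)]
jar_mid [([454.2, 241.4], 0.57), ([315.9, 215.6], 0.25)]
dish_mid [([382.0, 186.6], 0.62)]
```

```bash
python3 -c "from station import close_job;print(close_job())"
```

```text
the job is handed in; nothing more can be done
None
```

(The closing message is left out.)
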